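# Close the two clamps of a gel cassette through the guard windows

### The arm

A 7-joint arm with a two-finger parallel gripper is mounted at the origin on the work surface. World frame = base frame: x ahead of the robot, y to its left, z up, the work surface at z = 0. Lengths are in mm, angles in rad, forces in N, time in s.
With the tool pointing down it reaches from about 400 to 875 mm from the base axis. Payload 4.4 kg.
Tool frame: the origin (TCP) lies on the centre line of the jaws, within the pads' length; the fingertips stand 25 mm ahead of it and the grasp point (between the pads) lies 6 mm ahead of it; z points along the fingers, x is the direction in which the jaws open and shut, and the axes are right-handed (so a half turn about z gives the same grasp; the last joint's range is limited). The gripper opens to 85 mm and grips with 20 to 120 N. Pads are 22 mm wide; open, the fingers measure 114 mm over their backs; the gripper's body (76 mm by 85 mm) begins 54 mm behind the grasp point. The pads swing forward as they close: fully open they stand 13 mm farther back than shut.
Start: joints at [-1.205, 0.628, 0.038, 1.517, -0.027, 0.996, -0.02], TCP at [272.009, 590.363, 256.313] pointing down, gripper open.
Joint ranges: [-3.06, 3.06], [-0.37, 2.12], [-1.25, 1.32], [0.18, 2.47], [-1.1, 4.24], [0.23, 1.98], [-2.94, 2.94]. Speed limits (rad/s): [2.57, 2.57, 3.14, 3.14, 3.14, 3.14, 3.14].

### API

Orientations are given as [roll, pitch, yaw] about the fixed x, y, z axes, in that order (R = Rz(yaw) Ry(pitch) Rx(roll)).
In Python, from cell import ctrl, cams gives the robot as it stands. The module is installed in compiled form; this text tells all that it offers.
- The arm moves only by the tool step_arm, never from a script. Its arguments are lists of equal length, an entry for each row: "linear": the shift along the tool's x, y, z in mm, a list of three; "yaw": the turn about the tool's z in rad; "gripper": the opening, from -1 (shut) to 1 (fully open). A call has 1 to 8 rows; each row is the pose to reach, as a shift and turn from the pose commanded when the call began, along the tool's axes at that moment; what a row does not reach only later rows make up. A row lasts 1/12 s, in which the tool goes at most 41.7 mm and 7.16 degrees, less where a joint would pass 70% of its speed; a pose out of reach is approached as far as the arm can. A call with a gripper value outside its range is refused whole. The fingers move at their own pace and stop on an object; the grip force is fixed at half the most. Time passes only in rows, so rows that repeat a pose let the fingers close. It gives the time, the measured TCP pose, the force and the opening at its end, in the units of the state.
- ctrl.read_state(): the state, without advancing time (a new reading comes with each control period).
- cams.get_image(name): name is "side" or "top" or "wrist"; returns a dict with "frame" (480x640x3 uint8, red, green, blue), "depth" (480x640 float32, mm along the optical axis (not along the pixel's ray), 0 where there is no reading), "intrinsics" (3x3 intrinsics, pixels), "k1" (the pictures are not rectified: a ray, as slopes to the right and down, at radius r is drawn at 1 + k1 r^2 times it, then the intrinsics apply), "cam_to_world" (4x4, takes a point from camera to world coordinates). Camera axes: x right, y down, z forward; pixel columns grow to the right and rows downward; lengths in mm; the calibration is good to about 2 mm. A picture is of the moment at which its call begins.
- ctrl.finish_job(): hands the job in, once; it reports no verdict.
Trained networks look in the newest picture that a camera, given by its name, has taken for a name from the list of things; names that differ only in an ending like _2 or _b are one class to them, and where a whole thing is asked for, a point or a joint stands for the part that bears it (a point fixed in the world has none). Each returns a list of dicts, best first, with "conf" (0 to 1); they miss things now and then, are a little off and sometimes report something else, mostly with a low value. They report only what shows in the picture. A call takes as long as a camera call.
- cams.regions_of(camera, name): "pixels" (480x640 bool, what is visible of it) and "pixel" ([column, row] in pixels, amid what is visible of it).
The state is a dict: "clock": time; "qpos": joint angles; "qd": joint speeds; "tau": joint torques, N m; "eef_pos": TCP position; "tool_rot": TCP orientation; "force": force on the tool from outside, world axes, zero at the start; "torque": the same for the moment, N m; "width": finger opening in mm.
Only numpy, scipy, OpenCV 4.12 (cv2) and the standard library are available. Lean on these libraries where they do the work, as an engineer would, in place of code of your own. Each camera call takes 0.05 s, during which the arm holds its last target.

### The job

Clamp the gel cassette: reach through each of the two windows of the guard hood and press the clamp lever under it fully down to its stop, in either order, then draw the hand out. Never touch the hood with any part of the robot, and leave the rack, jar, cup and bottle standing where they are.

Things in the scene. Friction and masses are not known exactly. Their poses are not given: they have to be found in the camera images.
- hood: Fixed guard hood over the gel-cassette clamp: 6 mm aluminium sheet, 170 (slope) x 270 mm, sloping 20 deg, robot-side edge lower, its top 125 mm up at mid-face, with two windows side by side and a 30 mm bar between; clear skirts, four legs. All of it counts as the frame. Origin: on the bench under mid-face; x level, away from the robot (uphill), y left, z up; turned up to 0.3 rad.
- lever_left (a joint): Left clamp lever (larger y in the hood frame): 0 = fully raised, 0.40 rad = down on its stop; starts at 0 to 0.12. It hinges about hood y, 70 mm uphill of the pad's middle under the sheet, and swings down. About 3 N on the pad moves it; no spring: it stays where it is left.
- lever_right (a joint): Right clamp lever (smaller y), same as the left one.
- window_left (a point): Centre of the left window, in the plane of the sheet's top surface. Opening 80 mm along x (up the slope, away from the robot) by 90 mm along y (to the left); z is the outward normal of the sheet (up, leaning 20 deg towards the robot side).
- lever_left_pad (a point): Middle of the top face of the left lever's flat black pad, 36 (x, towards the hinge) x 48 (y) x 8 mm; z is normal to it and tilts with the lever. Seen through the left window, within 12 mm of its centre. Below the sheet's top, along the window normal: about 12 mm when raised, 40 mm on the stop. It moves nearly along that normal. A glass cassette lies below.
- window_right (a point): Centre of the right window, in the plane of the sheet's top surface. Opening 80 mm along x (up the slope, away from the robot) by 90 mm along y (to the left); z is the outward normal of the sheet (up, leaning 20 deg towards the robot side).
- lever_right_pad (a point): Middle of the top face of the right lever's flat black pad, 36 (x, towards the hinge) x 48 (y) x 8 mm; z is normal to it and tilts with the lever. Seen through the right window, within 12 mm of its centre. Below the sheet's top, along the window normal: about 12 mm when raised, 40 mm on the stop. It moves nearly along that normal. A glass cassette lies below.
- tip_rack: Loose orange pipette-tip rack, 80 x 120 x 50 mm with tips 12 mm above it, standing beside the hood. Origin: centre of its underside.
- jar: Loose small glass jar with black cap, 56 mm across, 75 mm high, beside the hood. Origin: centre of its underside.
- cup: Loose white plastic cup, 72 mm across the rim, 90 mm high, beside the hood. Origin: centre of its underside.
- bottle: Loose amber bottle with white cap, 64 mm across, 140 mm high, beside the hood. Origin: centre of its underside.

How it is judged:
By the outcome, as a careful person would: the job done as asked, in the order asked, and still so for the second after the job is handed in, with the robot touching nothing.
It also fails if it takes over 42 s, if anything falls off the work surface, if the arm or the gripper's body presses on something with over 40 N, if the wrist force passes 120 N, or if a joint passes its speed limit or range.

## Working session

There is one attempt and no reset: what is moved stays moved. The work goes in short steps, Python scripts to look and compute and a tool call to move; the robot and the scene stay as the last step left them, time stands still between calls to the robot, and variables do not carry over. Pictures are saved under pics/ and viewed, and the job is handed in when it is done.

Besides the shell and the picture viewer there is one more tool, called by a JSON object that holds its "api" and its "payload", one argument or row to a line. step_arm: Moves the arm, as the interface text tells. Its arguments: {"type":"object","properties":{"linear":{"type":"array"},"yaw":{"type":"array"},"gripper":{"type":"array"}},"required":["linear","yaw","gripper"]}

```bash
mkdir -p pics; ls; cat > h.py <<'E'
import numpy as np, cv2
from cell import ctrl, cams
def save(im,n): cv2.imwrite(f'pics/{n}.png',cv2.cvtColor(im['frame'],cv2.COLOR_RGB2BGR))
def world(im,uv,d=None):
    uv=np.atleast_2d(np.asarray(uv,float)); K=im['intrinsics'];k1=im['k1']
    p=np.stack([(uv[:,0]-K[0,2])/K[0,0],(uv[:,1]-K[1,2])/K[1,1]],1)
    q=p.copy()
    for _ in range(20): q=p/(1+k1*(q**2).sum(1,keepdims=True))
    if d is None: d=im['depth'][uv[:,1].round().astype(int),uv[:,0].round().astype(int)]
    P=np.concatenate([q,np.ones((len(q),1))],1)*np.reshape(d,(-1,1))
    T=im['cam_to_world']; return P@T[:3,:3].T+T[:3,3]
def project(im,X):
    T=im['cam_to_world'];P=(np.atleast_2d(X)-T[:3,3])@T[:3,:3]
    q=P[:,:2]/P[:,2:];q=q*(1+im['k1']*(q**2).sum(1,keepdims=True));K=im['intrinsics']
    return np.stack([q[:,0]*K[0,0]+K[0,2],q[:,1]*K[1,1]+K[1,2]],1)
E
python3 - <<'E'
from h import *
np.set_printoptions(precision=3,suppress=True)
print(ctrl.read_state())
for n in ['side','top','wrist']:
    im=cams.get_image(n);save(im,n+'0');np.savez(f'pics/{n}0.npz',**im)
    print(n,im['intrinsics'],im['k1'],im['cam_to_world'])
    for t in ['hood','lever_left_pad','window_left','tip_rack','jar','cup','bottle']:
        for r in cams.regions_of(n,t)[:3]:
            p=r['pixels'];w=world(im,np.argwhere(p)[:,::-1]);
            print(n,t,round(r['conf'],2),r['pixel'],p.sum(),np.median(w,0),w.min(0),w.max(0))
E
```

```text
pics
{'clock': 0.0, 'qpos': array([-1.205,  0.629,  0.038,  1.518, -0.027,  0.996, -0.02 ]), 'qd': array([ 0.001, -0.001, -0.001, -0.   ,  0.001,  0.   ,  0.001]), 'tau': array([  0.001, -56.341,   1.227, -19.344,   0.011,   0.011,  -0.   ]), 'eef_pos': array([271.783, 589.809, 255.387]), 'tool_rot': array([3.142, 0.002, 1.139]), 'force': array([-0.621, -0.197,  0.231]), 'torque': array([0.024, 0.037, 0.021]), 'width': 85.55674873955913}
side [[553.764   0.    317.776]
 [  0.    553.764 241.097]
 [  0.      0.      1.   ]] -0.026224846707623834 [[   0.904   -0.219    0.369   84.705]
 [  -0.428   -0.456    0.78  -983.473]
 [  -0.002   -0.863   -0.506  759.346]
 [   0.       0.       0.       1.   ]]
side hood 0.87 [318.1, 260.0] 6156 [552.894 -43.909 105.864] [  84.705 -983.473   -4.069] [769.698 448.992 759.346]
side lever_left_pad 0.57 [311.9, 225.6] 167 [570.649  96.016 109.467] [549.39   77.743 102.635] [609.364 121.818 117.529]
side window_left 0.64 [321.2, 260.8] 6426 [554.452 -35.658 105.293] [  84.705 -983.473   -6.608] [787.608 459.201 759.346]
side tip_rack 0.83 [252.7, 220.
[... 1678 characters left out ...]
7, 242.7] 8933 [581.711  35.927 126.377] [ 465.807 -119.427   -6.718] [ 668.405  187.825 1059.949]
top bottle 0.87 [444.8, 243.1] 995 [ 578.009 -226.104   96.699] [ 521.516 -280.366   -2.494] [ 617.655   58.626 1059.949]
wrist [[401.759   0.    320.492]
 [  0.    401.759 239.064]
 [  0.      0.      1.   ]] -0.028829764365745 [[  0.418   0.871   0.258 206.528]
 [  0.908  -0.401  -0.119 620.561]
 [ -0.      0.285  -0.959 375.075]
 [  0.      0.      0.      1.   ]]
wrist tip_rack 0.75 [220.9, 448.2] 195 [471.79  376.174  11.031] [206.528 360.498   1.766] [483.204 620.561 375.075]
wrist bottle 0.66 [220.9, 444.8] 166 [471.74  374.609  11.046] [206.528 360.498   2.147] [477.793 620.561 375.075]
```

```bash
python3 - <<'E'
import cv2
a=cv2.imread('pics/top0.png')[150:360,130:480];cv2.imwrite('pics/topc.png',cv2.resize(a,(800,480),interpolation=2))
E
```

```text
(no output)
```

View pics/side0.png

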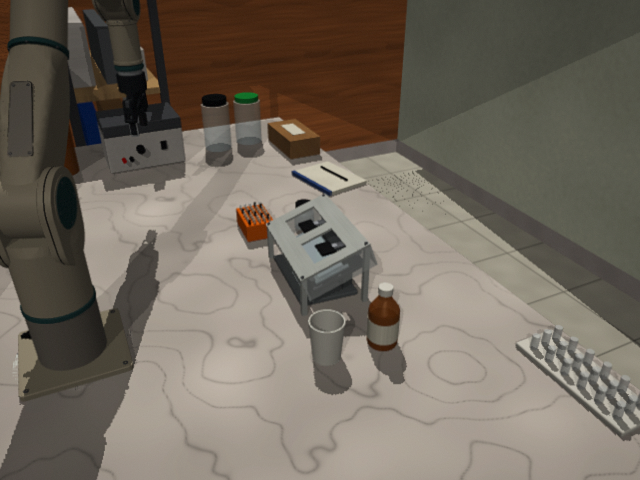

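```bash
sleep 0.1
```

```text
(no output)
```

View pics/topc.png

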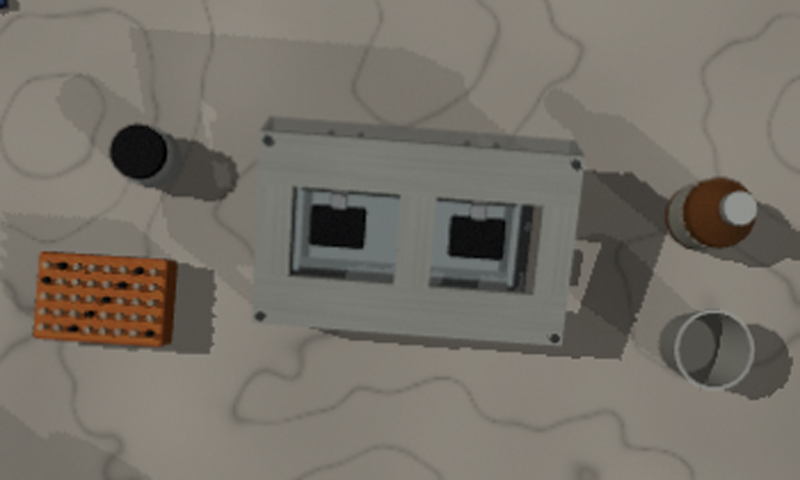

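The side picture shows the hood in the middle of the bench at about (318,258), with the rack and jar behind it and the cup and bottle in front. The top picture shows both windows with their black pads, in full-image pixels at about (278,249) and (338,253). Next I fit the sheet plane and the hood yaw.

```bash
cat > fit.py <<'E'
from h import *
def fitplane(im,mask):
    uv=np.argwhere(mask&(im['depth']>0))[:,::-1]; w=world(im,uv)
    rng=np.random.default_rng(0);best=0
    for _ in range(400):
        p=w[rng.choice(len(w),3,False)];n=np.cross(p[1]-p[0],p[2]-p[0]);l=np.linalg.norm(n)
        if l<100: continue
        n/=l; n*=np.sign(n[2])
        if abs(np.degrees(np.arccos(n[2]))-20)>6: continue
        k=np.abs((w-p[0])@n)<3
        if k.sum()>best: best=k.sum();ink=k
    q=w[ink];c=q.mean(0);n=np.linalg.svd(q-c)[2][2];n*=np.sign(n[2]);return c,n,q,ink.sum(),len(w),uv[ink]
E
python3 - <<'E'
from fit import *
np.set_printoptions(precision=3,suppress=True)
for nm in ['top','side']:
    im=dict(np.load(f'pics/{nm}0.npz'))
    m=np.zeros((480,640),bool)
    if nm=='top': m[195:305,235:390]=1
    else: m[190:310,262:372]=1
    c,n,q,a,b,uv=fitplane(im,m)
    print(nm,c,n,'tilt',np.degrees(np.arccos(n[2])),'yaw',np.arctan2(-n[1],-n[0]),a,b)
    ex=np.array([-n[0],-n[1],0]);ex/=np.linalg.norm(ex)
    if nm=='top':
        t=np.arctan2(ex[1],ex[0])
        xs=np.array([np.cos(t)*np.cos(.349),np.sin(t)*np.cos(.349),np.sin(.349)]);ys=np.array([-np.sin(t),np.cos(t),0])
        # rect from minAreaRect in the sheet plane
    s=(q-c)@np.stack([np.cross(ys,n),ys],1)
    r=cv2.minAreaRect(s.astype(np.float32));print(r,np.percentile(s,[1,99],axis=0))
    # rectified picture in sheet plane: 3px/mm
    U,V=np.meshgrid(np.arange(-135,135.1,1/2.5),np.arange(-110,110,1/2.5)) # V along slope up->top
    xs=np.cross(ys,n)
    P=c+(-U.ravel()[:,None])*ys+(-V.ravel()[:,None])*xs
    uvp=project(im,P).astype(np.float32)
    o=cv2.remap(im['frame'],uvp[:,0].reshape(U.shape),uvp[:,1].reshape(U.shape),cv2.INTER_CUBIC)
    cv2.imwrite(f'pics/rect_{nm}.png',o[:,:,::-1])
E
```

```text
top [558.379  36.629 125.161] [-0.339  0.029  0.94 ] tilt 19.890173906996914 yaw -0.08624407270603718 7608 16979
((-3.4222183227539062, -0.51873779296875), (171.9558868408203, 270.9983215332031), 0.13592514395713806) [[ -87.135 -133.701]
 [  81.372  132.348]]
side [552.972  20.299 123.089] [-0.344  0.028  0.939] tilt 20.19026204149323 yaw -0.08019579041349188 3180 13144
((0.42777252197265625, 14.778434753417969), (170.1853485107422, 277.47918701171875), 0.20500171184539795) [[ -83.562 -120.511]
 [  84.266  148.462]]
```

View pics/rect_top.png

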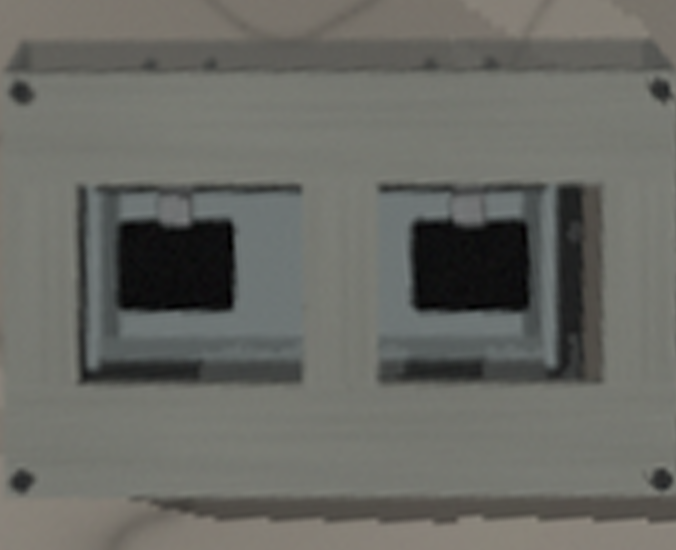

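```bash
cat > model.py <<'E'
from h import *
# hood frame at mid-face on sheet top
t=-0.084
C=np.array([555.2,36.4,124.3])
ex=np.array([np.cos(t),np.sin(t),0]);ey=np.array([-np.sin(t),np.cos(t),0]);ez=np.array([0,0,1.])
a=np.radians(20);xs=ex*np.cos(a)+ez*np.sin(a);n=-ex*np.sin(a)+ez*np.cos(a)
S=np.stack([xs,ey,n],1)
E
python3 - <<'E'
from model import *
np.set_printoptions(precision=1,suppress=True)
for nm in ['top','side']:
    im=dict(np.load(f'pics/{nm}0.npz'))
    v=im['frame'].max(2)
    U=np.argwhere((v<45)&(im['depth']>0))[:,::-1]
    w=world(im,U);s=(w-C)@S
    for sg in (1,-1):
        k=(np.abs(s[:,0])<35)&(np.abs(s[:,1]-sg*60)<42)&(s[:,2]<-4)&(s[:,2]>-40)
        q=s[k]; print(nm,sg,k.sum(),'med',np.median(q,0),np.percentile(q,[5,95],axis=0).ravel(),'world',C+S@np.median(q,0))
        A=np.c_[q[:,:2],np.ones(len(q))];print('  slopes',np.linalg.lstsq(A,q[:,2],rcond=None)[0])
E
```

```text
top 1 404 med [  2.   66.4 -16.8] [-13.3  45.5 -20.4  16.8  87.  -12.9] world [568.4 101.9 109.2]
  slopes [ -0.2   0.  -16.8]
top -1 400 med [  2.7 -54.1 -13. ] [-12.1 -74.5 -17.1  17.5 -33.   -8.6] world [557.6 -18.1 113. ]
  slopes [ -0.2   0.  -11.7]
side 1 133 med [ -0.4  64.  -16.7] [-14.8  45.4 -20.3  15.5  85.1 -12.8] world [565.9  99.7 108.5]
  slopes [ -0.2  -0.  -16.5]
side -1 179 med [  2.5 -58.7 -13.7] [-12.1 -76.7 -18.7  17.2 -35.5  -8.8] world [557.3 -22.7 112.3]
  slopes [ -0.3   0.  -12.3]
```

```bash
cat > go.py <<'E'
from model import *
from scipy.spatial.transform import Rotation as R
np.set_printoptions(precision=2,suppress=True)
L=C+5*ex+65*ey; Rr=C+5*ex-56.5*ey
def delta(x):
    s=ctrl.read_state();M=R.from_euler('xyz',s['tool_rot']).as_matrix()
    return M.T@(np.asarray(x)-s['eef_pos']),s
E
python3 - <<'E'
from go import *
print(L,Rr)
d,s=delta([L[0],L[1],235]);print(d,s['eef_pos'],s['tool_rot'],'yaw turn',s['tool_rot'][2]-(np.pi/2+t))
E
```

```text
[565.64 100.75 124.3 ] [555.44 -20.32 124.3 ]
[-321.8   471.57   21.29] [272.04 590.38 256.34] [-3.14 -0.    1.14] yaw turn -0.34783259081015516
```

{"api": "step_arm", "payload": {
  "linear": [
    [-20,30,0],
    [-43,63,0],
    [-65,95,0],
    [-85,125,0],
    [-107,157,0],
    [-128,188,0],
    [-150,220,0],
    [-161,236,0]
  ],
  "yaw": [-0.05,-0.1,-0.15,-0.2,-0.25,-0.3,-0.35,-0.35],
  "gripper": [-1,-1,-1,-1,-1,-1,-1,-1]
}}

```text
clock: 1.87
eef_pos: [421.9, 340.0, 256.5]
tool_rot: [3.14, 0.003, 1.485]
force: [-0.4, -1.2, -0.9]
width: -0.1
```

```bash
python3 - <<'E'
from go import *
d,s=delta([L[0],L[1],235]);print(d,s['eef_pos'],s['tool_rot'],'yaw turn',s['tool_rot'][2]-(np.pi/2+t),s['width'],s['force'])
E
```

```text
[-226.1   163.57   22.37] [421.92 340.04 256.49] [3.14 0.   1.49] yaw turn -0.0013857841628328593 -0.13703168667578094 [-0.44 -1.22 -0.89]
```

{"api": "step_arm", "payload": {
  "linear": [
    [-30,22,0],
    [-60,44,0],
    [-90,66,0],
    [-120,88,0],
    [-150,109,0],
    [-180,130,0],
    [-210,152,0],
    [-226,163.5,0]
  ],
  "yaw": [0,0,0,0,0,0,0,0],
  "gripper": [-1,-1,-1,-1,-1,-1,-1,-1]
}}

```text
clock: 2.53
eef_pos: [565.8, 101.3, 256.5]
tool_rot: [3.139, 0.002, 1.483]
force: [0.6, 0.2, 0.2]
width: 0.0
```

```bash
python3 - <<'E'
from go import *
d,s=delta([L[0],L[1],175]);print(d,s['eef_pos'],s['tool_rot'],s['width'],s['force'])
for n in ['wrist','top','side']:
    im=cams.get_image(n);np.savez(f'pics/{n}1.npz',**im)
    f=im['frame'].copy()
    for sg in (1,-1):
        Q=np.array([[i*40,sg*60+j*45,0] for i,j in((1,1),(1,-1),(-1,-1),(-1,1))])
        cv2.polylines(f,[project(im,C+Q@S.T).round().astype(int)],True,(255,0,0),1)
    Q=np.array([[i*85,j*135,0] for i,j in((1,1),(1,-1),(-1,-1),(-1,1))])
    cv2.polylines(f,[project(im,C+Q@S.T).round().astype(int)],True,(0,255,0),1)
    tip=s['eef_pos']-[0,0,25]
    cv2.circle(f,tuple(project(im,tip)[0].round().astype(int)),3,(255,255,0),1)
    if n!='wrist':
        f=f[150:350,200:420] if n=='top' else f[130:330,220:440]
        f=cv2.resize(f,None,fx=2.5,fy=2.5,interpolation=cv2.INTER_CUBIC)
    cv2.imwrite(f'pics/{n}1.png',f[:,:,::-1])
E
```

```text
[-0.33 -0.24 81.51] [565.75 101.28 256.51] [3.14 0.   1.48] 0.014241795197211889 [0.61 0.24 0.25]
```

View pics/wrist1.png

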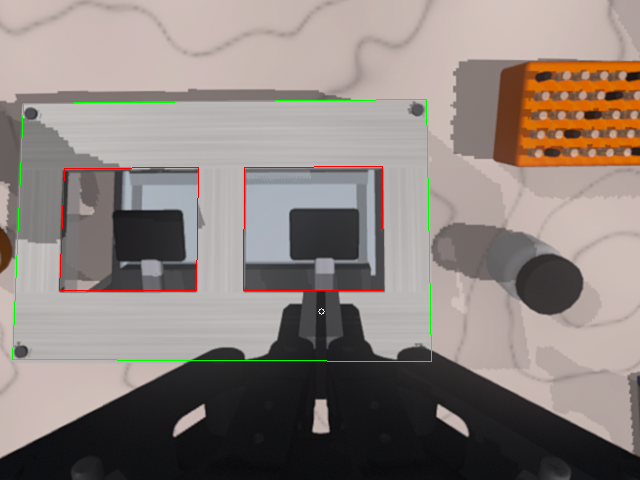

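View pics/side1.png

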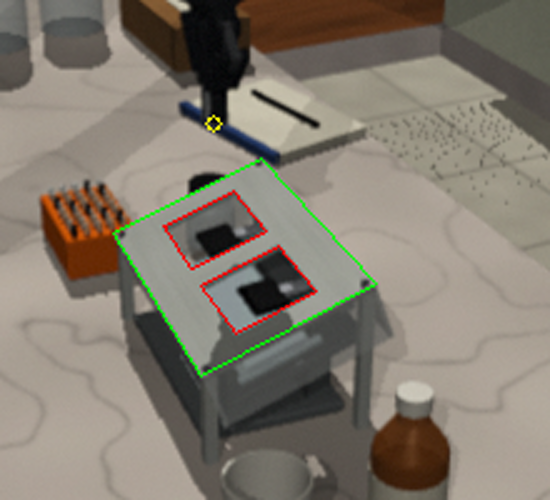

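```bash
python3 - <<'E'
from go import *
im=dict(np.load('pics/wrist1.npz'))
s=ctrl.read_state();M=R.from_euler('xyz',s['tool_rot']).as_matrix()
uv=np.argwhere((im['depth']>0)&(im['depth']<200))[:,::-1]
q=(world(im,uv)-s['eef_pos'])@M
for z in range(45,-120,-5):
    k=(q[:,2]<=z)&(q[:,2]>z-5)
    if k.sum(): print(z,k.sum(),'x',q[k,0].min(),q[k,0].max(),'y',q[k,1].min(),q[k,1].max())
# right/left pads refined via wrist
U=np.argwhere((im['frame'].max(2)<60)&(im['depth']>0))[:,::-1];s_=(world(im,U)-C)@S
for sg in(1,-1):
    k=(np.abs(s_[:,0])<35)&(np.abs(s_[:,1]-sg*60)<42)&(s_[:,2]<-4)&(s_[:,2]>-26)
    p=s_[k];print(sg,k.sum(),np.median(p,0),np.percentile(p,[3,97],axis=0).ravel())
E
```

```text
25 10 x -8.899353619746293 3.177899933952899 y -8.668296084106515 -8.246463395468293
20 237 x -14.791340228771256 8.578839766678934 y -9.626945874640937 -4.36312605097294
15 417 x -16.397792810834453 10.442621689307133 y -9.608454273345458 -4.639460475150549
10 487 x -16.623716742125744 10.555496713832323 y -9.746402550927359 -4.445400495258283
5 525 x -16.500191722248772 10.533080628295382 y -10.013982007102301 -4.305877553819673
0 600 x -16.625705772359147 10.638348438790075 y -10.294009252727214 -4.6326611305095735
-5 493 x -16.576808000587267 10.721040980421643 y -10.136125231814848 -4.804197268454069
-10 1025 x -10.988349349762043 3.551786805173466 y -10.235416039853918 13.313294278648417
-15 629 x -24.476828055123246 18.61399108672268 y -12.226864447798793 10.841318483889923
-20 2248 x -34.53537181978984 28.894358965325427 y -13.041340145996971 13.815312948534398
-25 3306 x -38.783970384451706 33.19131518674053 y -12.70438847063026 14.046083138607987
-30 6719 x -44.088236773912875 38.156826960873325 y -12.768373637319021 10.892361846993486
-35 3783 x -46.48181453489611 41.38258316306908 y -14.190952520833816 10.677904078340976
-40 4521 x -50.63232596136678 46.22284811034776 y -16.319305394583463 10.427262033746844
-45 7637 x -54.78677708258014 49.963820698916955 y -16.549311023129693 9.847942698620706
-50 8699 x -58.81435250901384 53.65832586772812 y -16.803324269408858 5.579572369501462
-55 9150 x -62.50845172172698 57.27423854678831 y -17.361048302747815 -0.5234397781768235
-60 9101 x -63.410890697098594 57.21905385991336 y -17.00946044623782 -5.550191931240597
-65 2655 x -58.86463196724787 53.09750971255093 y -18.613455328623484 -10.363701736996248
-70 1003 x -21.1951590328181 15.89951087046534 y -19.7181946936271 -16.73183851233264
1 3233 [  3.05  67.39 -14.45] [-12.38  45.7  -17.85  18.08  88.73 -11.4 ]
-1 3406 [  3.84 -51.42 -10.53] [-11.49 -73.69 -15.15  19.34 -29.71  -6.93]
```

{"api": "step_arm", "payload": {
  "linear": [
    [-3,0,0],
    [-3,0,20],
    [-3,0,40],
    [-3,0,60],
    [-3,0,75],
    [-3,0,88],
    [-3,0,94],
    [-3,0,94]
  ],
  "yaw": [0,0,0,0,0,0,0,0],
  "gripper": [-1,-1,-1,-1,-1,-1,-1,-1]
}}

```text
clock: 3.35
eef_pos: [561.7, 105.1, 161.1]
tool_rot: [-3.139, 0.0, 1.491]
force: [-0.6, 0.2, -0.1]
width: 0.2
```

```bash
cat > look.py <<'E'
from go import *
import sys
tag=sys.argv[1]
s=ctrl.read_state()
o=[]
for n in ['side','wrist']:
    im=cams.get_image(n);np.savez(f'pics/{n}{tag}.npz',**im);f=im['frame']
    if n=='side': f=cv2.resize(f[170:290,240:400],(640,480),interpolation=cv2.INTER_CUBIC)
    o.append(f)
cv2.imwrite(f'pics/look{tag}.png',cv2.resize(np.hstack(o),(800,300),interpolation=cv2.INTER_AREA)[:,:,::-1])
h=(s['eef_pos']-C);print('hood hx,hy,z tip',h@ex,h@ey,s['eef_pos'][2]-25,s['force'],s['tool_rot'],s['clock'],s['width'])
E
python3 look.py 2
```

```text
hood hx,hy,z tip 0.7520106384790285 68.9998918122385 136.10655260958833 [-0.55  0.18 -0.09] [-3.14  0.    1.49] 3.35 0.23875652967607539
```

View pics/look2.png

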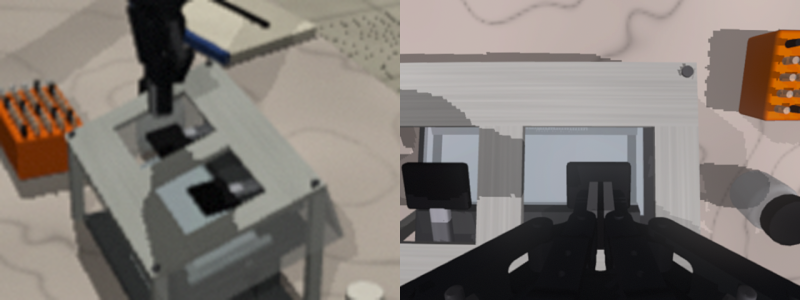

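```bash
python3 - <<'E'
from go import *
for _ in range(3):
    d,s=delta(C+5*ex+62*ey);print(s['clock'],s['eef_pos'],s['tool_rot'],d,s['qd'])
    cams.get_image('side')
E
```

```text
3.45 [563.2  104.73 162.77] [ 3.14 -0.    1.49] [-6.79  2.72 38.46] [ 0.01 -0.01  0.   -0.01  0.   -0.   -0.  ]
3.5 [563.54 104.54 163.13] [ 3.14 -0.    1.49] [-6.63  2.34 38.83] [ 0.   -0.01  0.   -0.01  0.   -0.   -0.  ]
3.55 [563.71 104.36 163.27] [ 3.14 -0.    1.49] [-6.46  2.14 38.96] [ 0.01 -0.    0.   -0.    0.   -0.   -0.  ]
```

{"api": "step_arm", "payload": {
  "linear": [
    [-6,2,0],
    [-6,2,0],
    [-6,2,0],
    [-6,2,0]
  ],
  "yaw": [0,0,0,0],
  "gripper": [-1,-1,-1,-1]
}}

```text
clock: 3.93
eef_pos: [564.8, 97.4, 162.5]
tool_rot: [3.141, -0.0, 1.488]
force: [1.0, -0.1, 0.1]
width: -0.2
```

```bash
python3 look.py 3; python3 - <<'E'
from go import *
d,s=delta(C+5*ex+62*ey);print(s['clock'],s['eef_pos'],s['tool_rot'],d,s['qd'])
E
```

```text
hood hx,hy,z tip 4.479011926066216 61.544759831829715 137.47251941197626 [ 1.02 -0.09  0.05] [ 3.14 -0.    1.49] 3.9333 -0.18262349102369568
4.0333 [564.7   97.66 162.36] [ 3.14 -0.    1.49] [ 0.15  0.67 38.06] [-0.  0.  0.  0. -0. -0.  0.]
```

View pics/look3.png

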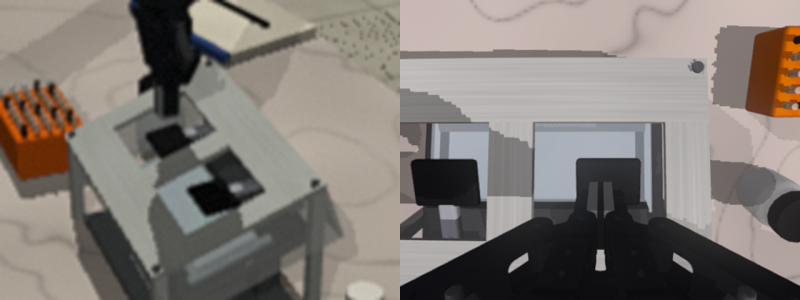

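The hand is centred above the left pad, with the fingertips at about (600,185) in the joined picture, inside the window. I'll go down now.

{"api": "step_arm", "payload": {
  "linear": [
    [0,0,5],
    [0,0,10],
    [0,0,15],
    [0,0,20],
    [0,0,24],
    [0,0,28],
    [0,0,31],
    [0,0,31]
  ],
  "yaw": [0,0,0,0,0,0,0,0],
  "gripper": [-1,-1,-1,-1,-1,-1,-1,-1]
}}

```text
clock: 4.7
eef_pos: [564.8, 97.6, 130.8]
tool_rot: [-3.142, 0.0, 1.489]
force: [-0.2, 0.1, -0.0]
width: -0.3
```

```bash
python3 look.py 4
```

```text
hood hx,hy,z tip 4.4728286221942595 61.752969688594185 105.81672161482686 [-0.18  0.09 -0.02] [-3.14  0.    1.49] 4.7 -0.26938757511451816
```

View pics/look4.png

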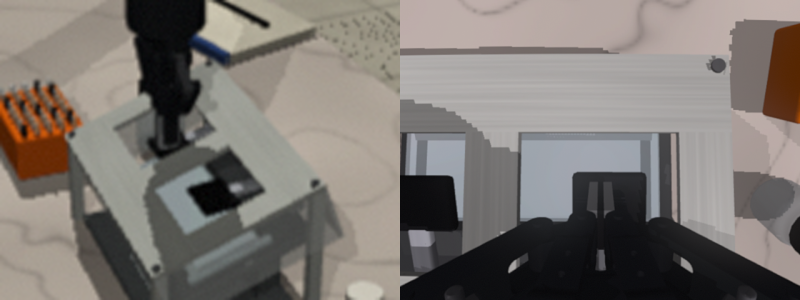

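{"api": "step_arm", "payload": {
  "linear": [
    [0,0,2],
    [0,0,4],
    [0,0,6],
    [0,0,8],
    [0,0,10],
    [0,0,12],
    [0,0,13],
    [0,0,13]
  ],
  "yaw": [0,0,0,0,0,0,0,0],
  "gripper": [-1,-1,-1,-1,-1,-1,-1,-1]
}}

```text
clock: 5.47
eef_pos: [564.3, 97.7, 117.9]
tool_rot: [-3.141, 0.0, 1.489]
force: [0.2, 1.3, 2.0]
width: -0.1
```

```bash
python3 look.py 5
```

```text
hood hx,hy,z tip 3.9062597292679078 61.82835129128734 92.85825175983547 [0.2  1.26 2.01] [-3.14  0.    1.49] 5.4667 -0.10605393563448985
```

View pics/look5.png

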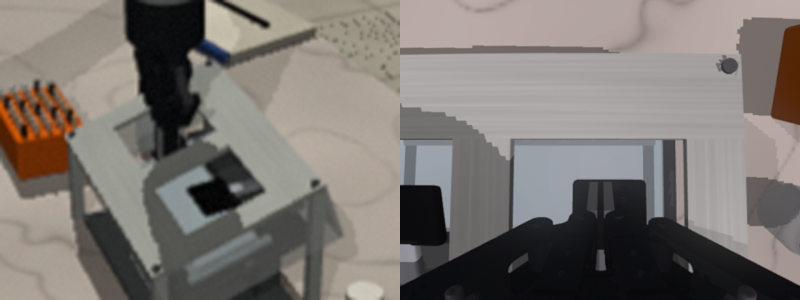

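{"api": "step_arm", "payload": {
  "linear": [
    [0,0,1],
    [0,0,2],
    [0,0,3],
    [0,0,4],
    [0,0,4],
    [0,0,4]
  ],
  "yaw": [0,0,0,0,0,0],
  "gripper": [-1,-1,-1,-1,-1,-1]
}}

```text
clock: 6.07
eef_pos: [564.6, 97.6, 114.1]
tool_rot: [-3.141, 0.0, 1.489]
force: [0.3, 0.6, 0.2]
width: -0.3
```

{"api": "step_arm", "payload": {
  "linear": [
    [0,0,1],
    [0,0,2],
    [0,0,3],
    [0,0,3]
  ],
  "yaw": [0,0,0,0],
  "gripper": [-1,-1,-1,-1]
}}

```text
clock: 6.4
eef_pos: [565.1, 97.7, 111.7]
tool_rot: [3.141, -0.0, 1.489]
force: [0.1, -0.4, 5.9]
width: 0.3
```

{"api": "step_arm", "payload": {
  "linear": [
    [0,0,1],
    [0,0,1.5],
    [0,0,2],
    [0,0,2]
  ],
  "yaw": [0,0,0,0],
  "gripper": [-1,-1,-1,-1]
}}

```text
clock: 6.73
eef_pos: [565.3, 97.7, 111.2]
tool_rot: [3.14, -0.0, 1.489]
force: [-2.8, -1.4, 16.7]
width: 0.0
```

```bash
python3 look.py 6;python3 - <<'E'
from go import *
im=dict(np.load('pics/wrist6.npz'));f=im['frame']
cv2.imwrite('pics/w6.png',cv2.convertScaleAbs(f,alpha=1.8)[:,:,::-1])
U=np.argwhere((im['frame'].max(2)<60)&(im['depth']>0))[:,::-1];s_=(world(im,U)-C)@S
k=(np.abs(s_[:,0])<25)&(np.abs(s_[:,1]-66)<30)&(s_[:,2]<-25)&(s_[:,2]>-60)
p=s_[k];print(k.sum(),np.median(p,0),np.percentile(p,[3,97],axis=0).ravel())
E
```

```text
hood hx,hy,z tip 4.880852994912696 61.89234627989778 86.22743182357523 [-2.84 -1.41 16.69] [ 3.14 -0.    1.49] 6.7333 3.907624196546538e-05
2708 [ -7.89  82.23 -39.49] [-15.15  44.88 -42.06   7.71  90.36 -27.03]
```

View pics/w6.png

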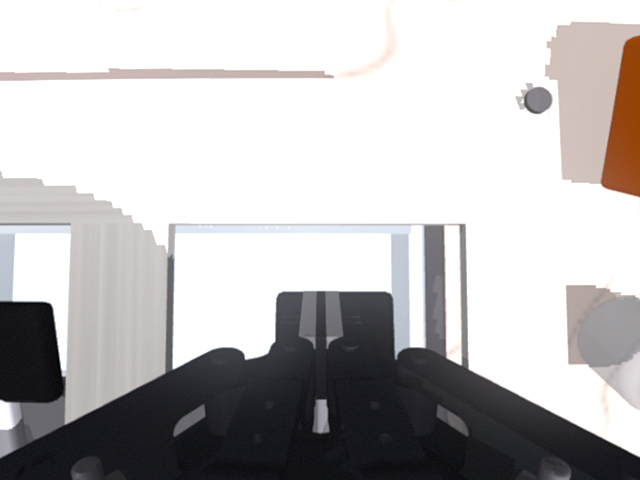

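{"api": "step_arm", "payload": {
  "linear": [
    [0,0,0.7],
    [0,0,1.2],
    [0,0,1.2]
  ],
  "yaw": [0,0,0],
  "gripper": [-1,-1,-1]
}}

```text
clock: 7.08
eef_pos: [565.3, 97.7, 111.0]
tool_rot: [3.14, -0.0, 1.489]
force: [-5.1, -1.3, 24.4]
width: -0.0
```

Firm stop: the force rose from 6 to 24 N over 0.7 mm, at the predicted height. I'll withdraw straight up.

{"api": "step_arm", "payload": {
  "linear": [
    [0,0,-5],
    [0,0,-12],
    [0,0,-22],
    [0,0,-35],
    [0,0,-50],
    [0,0,-65],
    [0,0,-75],
    [0,0,-75]
  ],
  "yaw": [0,0,0,0,0,0,0,0],
  "gripper": [-1,-1,-1,-1,-1,-1,-1,-1]
}}

```text
clock: 7.75
eef_pos: [565.9, 97.9, 185.2]
tool_rot: [3.138, -0.001, 1.489]
force: [1.0, -0.2, -0.0]
width: -0.0
```

```bash
python3 look.py 7;python3 - <<'E'
from go import *
d,s=delta(C+5*ex-57*ey);print(s['eef_pos'],d)
im=dict(np.load('pics/wrist7.npz'))
U=np.argwhere((im['frame'].max(2)<60)&(im['depth']>0))[:,::-1];s_=(world(im,U)-C)@S
for sg in(1,-1):
    k=(np.abs(s_[:,0])<25)&(np.abs(s_[:,1]-sg*60)<32)&(s_[:,2]<-5)&(s_[:,2]>-60)
    p=s_[k];print(k.sum(),np.median(p,0),np.percentile(p,[3,97],axis=0).ravel())
E
```

```text
hood hx,hy,z tip 5.507366862479378 62.22704240914176 160.20978471655891 [ 1.   -0.24 -0.02] [ 3.14 -0.    1.49] 7.75 -0.004367665765278602
[564.6   97.65 183.09] [-118.83    0.51   58.78]
4614 [  1.73  68.53 -38.16] [-13.72  44.76 -47.08  22.01  89.34 -35.44]
6294 [  3.61 -50.43 -10.59] [-12.29 -73.34 -15.42  20.03 -29.17  -6.89]
```

View pics/look7.png

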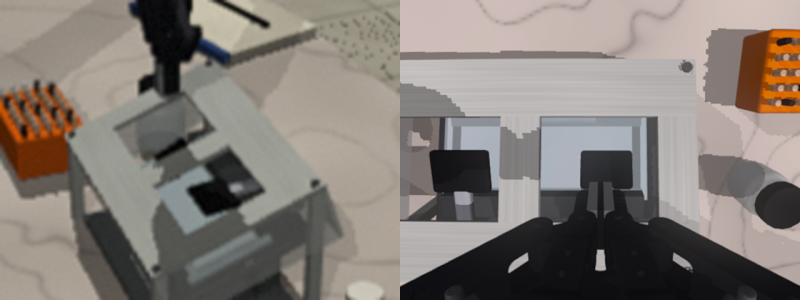

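The left pad now lies about 39 mm below the sheet and stays there. On to the right window.

{"api": "step_arm", "payload": {
  "linear": [
    [-10,0,-10],
    [-32,0.5,-10],
    [-55,0.5,-10],
    [-78,0.5,-10],
    [-100,0.5,-10],
    [-114,0.5,-10],
    [-119,0.5,-5],
    [-119,0.5,0]
  ],
  "yaw": [0,0,0,0,0,0,0,0],
  "gripper": [-1,-1,-1,-1,-1,-1,-1,-1]
}}

```text
clock: 8.52
eef_pos: [555.1, -23.2, 182.7]
tool_rot: [-3.141, 0.001, 1.486]
force: [0.9, 0.0, 0.4]
width: -0.1
```

{"api": "step_arm", "payload": {
  "linear": [
    [0,0,0],
    [0,0,5],
    [0,0,12],
    [0,0,18],
    [0,0,22],
    [0,0,22]
  ],
  "yaw": [0,0,0,0,0,0],
  "gripper": [-1,-1,-1,-1,-1,-1]
}}

```text
clock: 9.02
eef_pos: [554.7, -20.5, 159.8]
tool_rot: [-3.139, 0.0, 1.49]
force: [-0.7, -0.1, -0.3]
width: -0.2
```

```bash
python3 look.py 8;python3 - <<'E'
from go import *
d,s=delta(C+5*ex-57*ey);print(s['eef_pos'],d)
E
```

```text
hood hx,hy,z tip 4.31100552129667 -56.724448159835966 134.83354298380573 [-0.67 -0.09 -0.29] [-3.14  0.    1.49] 9.0167 -0.17337025647761536
[555.35 -20.75 160.78] [-0.07  0.07 36.48]
```

View pics/look8.png

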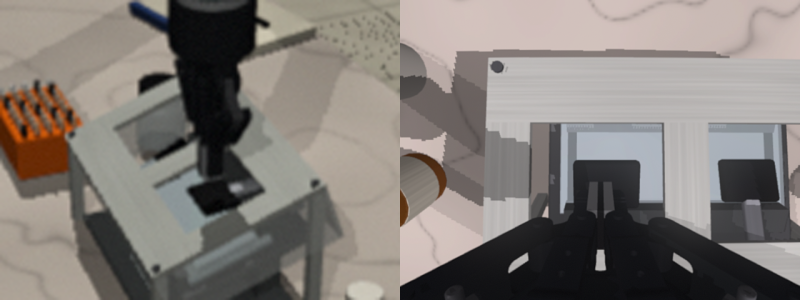

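The fingertips are over the right pad, at about (600,190) in the joined picture, clear of the window's edges. I'll go down.

{"api": "step_arm", "payload": {
  "linear": [
    [0,0,6],
    [0,0,12],
    [0,0,18],
    [0,0,24],
    [0,0,29],
    [0,0,34],
    [0,0,37],
    [0,0,37]
  ],
  "yaw": [0,0,0,0,0,0,0,0],
  "gripper": [-1,-1,-1,-1,-1,-1,-1,-1]
}}

```text
clock: 9.78
eef_pos: [555.0, -21.0, 123.4]
tool_rot: [-3.14, 0.0, 1.489]
force: [-0.3, 0.5, 0.1]
width: 0.1
```

{"api": "step_arm", "payload": {
  "linear": [
    [0,0,2],
    [0,0,4],
    [0,0,6],
    [0,0,8],
    [0,0,10],
    [0,0,10]
  ],
  "yaw": [0,0,0,0,0,0],
  "gripper": [-1,-1,-1,-1,-1,-1]
}}

```text
clock: 10.28
eef_pos: [555.0, -20.9, 113.6]
tool_rot: [-3.14, 0.0, 1.489]
force: [0.3, 0.0, -0.2]
width: -0.0
```

```bash
python3 look.py 9
```

```text
hood hx,hy,z tip 4.6348252337429265 -57.151711650501646 88.63300332674137 [ 0.29  0.01 -0.22] [-3.14  0.    1.49] 10.2833 -0.01332089170143674
```

View pics/look9.png

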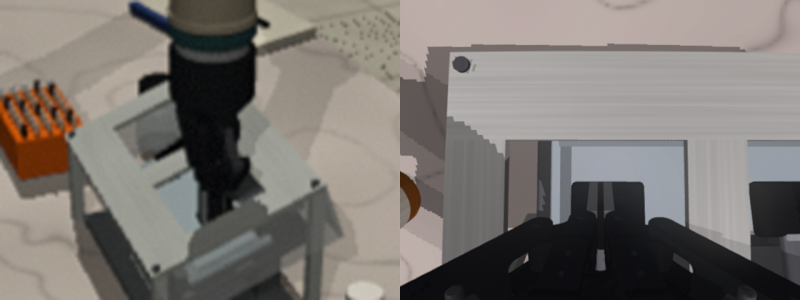

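{"api": "step_arm", "payload": {
  "linear": [
    [0,0,1],
    [0,0,2],
    [0,0,3],
    [0,0,3]
  ],
  "yaw": [0,0,0,0],
  "gripper": [-1,-1,-1,-1]
}}

```text
clock: 10.72
eef_pos: [555.4, -21.0, 111.7]
tool_rot: [3.142, 0.0, 1.489]
force: [-2.5, -0.0, 7.5]
width: -0.1
```

{"api": "step_arm", "payload": {
  "linear": [
    [0,0,1],
    [0,0,2],
    [0,0,2.8],
    [0,0,2.8]
  ],
  "yaw": [0,0,0,0],
  "gripper": [-1,-1,-1,-1]
}}

```text
clock: 11.05
eef_pos: [555.6, -21.0, 111.0]
tool_rot: [3.14, 0.0, 1.489]
force: [-6.6, 0.9, 25.0]
width: 0.3
```

The right lever meets its stop at the same height, 25 N. I'll withdraw.

{"api": "step_arm", "payload": {
  "linear": [
    [0,0,-5],
    [0,0,-12],
    [0,0,-22],
    [0,0,-36],
    [0,0,-56],
    [0,0,-80],
    [0,0,-105],
    [0,0,-130]
  ],
  "yaw": [0,0,0,0,0,0,0,0],
  "gripper": [-1,-1,-1,-1,-1,-1,-1,-1]
}}

```text
clock: 11.72
eef_pos: [555.1, -21.0, 239.5]
tool_rot: [-3.141, 0.0, 1.489]
force: [0.7, -0.2, -0.7]
width: -0.1
```

{"api": "step_arm", "payload": {
  "linear": [
    [0,-10,-15],
    [0,-30,-25],
    [0,-50,-25],
    [0,-70,-25],
    [0,-80,-25],
    [0,-80,-25],
    [0,-80,-25],
    [0,-80,-25]
  ],
  "yaw": [0,0,0,0,0,0,0,0],
  "gripper": [-1,-1,-1,-1,-1,-1,-1,-1]
}}

```text
clock: 12.38
eef_pos: [477.2, -14.5, 263.5]
tool_rot: [3.14, -0.0, 1.489]
force: [0.4, -0.6, 0.4]
width: 0.1
```

```bash
python3 look.py 10;python3 - <<'E'
from go import *
for nm in ['wrist','side']:
  im=dict(np.load(f'pics/{nm}10.npz'))
  U=np.argwhere((im['frame'].max(2)<(60 if nm=='wrist' else 45))&(im['depth']>0))[:,::-1];s_=(world(im,U)-C)@S
  for sg in(1,-1):
    k=(np.abs(s_[:,0])<30)&(np.abs(s_[:,1]-sg*60)<32)&(s_[:,2]<-5)&(s_[:,2]>-48)
    p=s_[k]; 
    if len(p)<20: print(nm,sg,len(p)); continue
    A=np.c_[p[:,0],np.ones(len(p))]
    print(nm,sg,k.sum(),np.median(p,0),np.percentile(p,[3,97],axis=0).ravel(),'slope',np.linalg.lstsq(A,p[:,2],rcond=None)[0])
im=cams.get_image('top');save(im,'top10')
for q in ['tip_rack','jar','cup','bottle']:
    r=cams.regions_of('top',q)
    if r: print(q,r[0]['conf'],r[0]['pixel'])
E
```

```text
hood hx,hy,z tip -73.48868155099886 -57.28231814578813 238.46183676075896 [ 0.38 -0.58  0.38] [ 3.14 -0.    1.49] 12.3833 0.14298364662467286
wrist 1 2579 [  3.71  65.81 -38.17] [-13.66  44.41 -45.38  26.57  88.24 -35.29] slope [  0.01 -38.61]
wrist -1 0
side 1 42 [  6.13  82.78 -40.76] [-13.17  34.3  -47.11  27.49  90.61 -36.24] slope [ -0.03 -40.86]
side -1 66 [  3.72 -40.21 -40.34] [-13.09 -49.05 -46.1   27.07 -30.41 -37.33] slope [  0.01 -40.99]
tip_rack 0.67 [178.5, 281.4]
jar 0.93 [191.8, 216.3]
cup 0.77 [442.0, 302.3]
bottle 0.56 [442.2, 241.4]
```

View pics/look10.png

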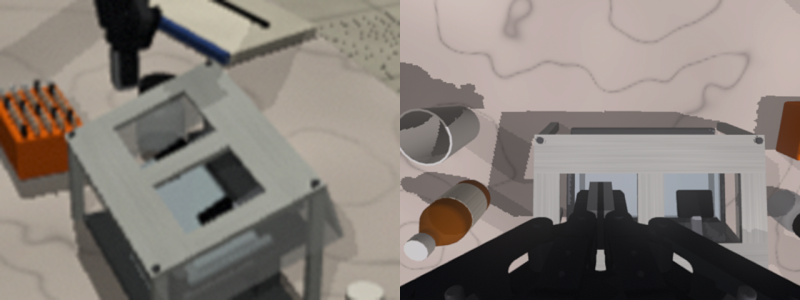

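```bash
python3 - <<'E'
from h import *
a=cv2.imread('pics/top10.png')[150:360,130:480];cv2.imwrite('pics/topc10.png',cv2.resize(a,(800,480),interpolation=2))
from model import *
np.set_printoptions(precision=2,suppress=True)
im=cams.get_image('top')
U=np.argwhere((im['frame'].max(2)<45)&(im['depth']>0))[:,::-1];s_=(world(im,U)-C)@S
for sg in(1,-1):
    k=(np.abs(s_[:,0])<20)&(np.abs(s_[:,1]-sg*60)<30)&(s_[:,2]<-5)&(s_[:,2]>-50)
    p=s_[k];print(sg,k.sum(),np.median(p,0) if k.sum() else '')
s=ctrl.read_state();print(s['clock'],s['qd'],s['force'])
E
```

```text
1 343 [  1.07  66.15 -40.11]
-1 346 [  1.38 -53.82 -40.03]
12.7833 [-0. -0. -0.  0. -0. -0. -0.] [ 0.37 -0.57 -0.06]
```

View pics/topc10.png

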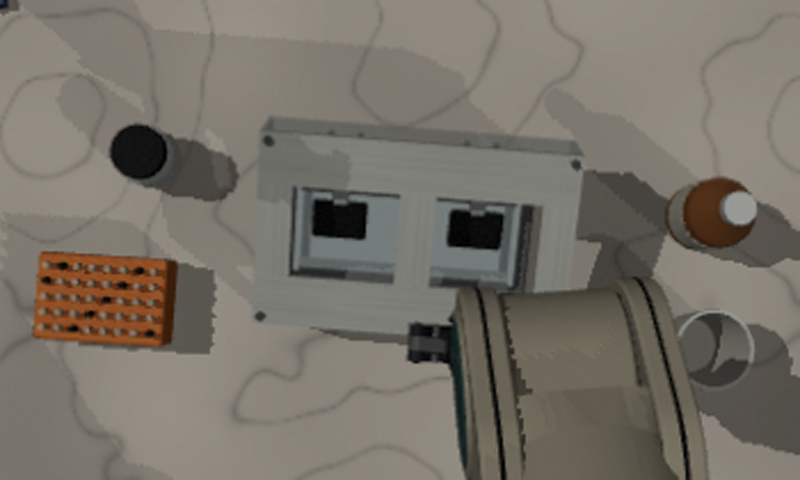

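Both pads measure 40 mm below the sheet, and the loose things stand exactly where they did in the first top picture. The hand is clear and at rest.

```bash
python3 -c "
from cell import ctrl
print(ctrl.finish_job())"
```

```text
the job is handed in; nothing more can be done
None
```

I pressed both clamp levers down to their stops with the closed fingers, left one first. I then drew the hand out towards the robot and handed the job in at about 12.8 s.

- **Levers:** each met a firm stop at the same tool height (TCP 111.0 mm) with about 25 N on it. Afterwards the top camera put the pads 40.1 mm (left) and 40.0 mm (right) below the sheet, as they should be on the stop. The wrist camera read about 38 mm for the left pad, which is within its calibration error; the fingers hid the right pad from it.
- **Hood and loose things:** the only rise in force was at the levers, and no reading or picture showed contact with the hood. The rack, jar, cup and bottle look unmoved in the top picture. The detector's pixel centres for them shifted by up to 5 pixels, partly because the arm now hides some of the cup. The robot was at rest and touching nothing when I handed in.
- **One disagreement:** after the first travel the hand stood about 7 mm off its planned position above the left window, because I had measured while the arm was still settling. I corrected that above the sheet, before entering the window.

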